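# Select the fat cell's bay on a four-bay cell tester and start the test

## Robot

A 6-joint arm with a two-finger parallel gripper is mounted at the origin on the work surface. World frame = base frame: x ahead of the robot, y to its left, z up, the work surface at z = 0. Lengths are in m, angles in rad, forces in N, time in s.
With the tool pointing down it reaches from about 0.35 to 0.775 m from the base axis. Payload 7.3 kg.
Tool frame: the origin (TCP) lies at the very end of the fingers, on their centre line; the grasp point (between the pads) lies 19 mm behind it (robot.pinch_z is the distance from the TCP to the grasp point, in m); z points along the fingers, y is the line along which they close (so a half turn about z gives the same grasp; the last joint's range is limited). The gripper opens to 92 mm and grips with 3 to 60 N. Pads are 19 mm wide; open, the fingers measure 130 mm over their backs; the gripper's body (75 mm by 190 mm) begins 47 mm behind the grasp point.
Start: joints at [-1.296, 0.342, 1.524, -0, 1.275, -0.146], TCP at [0.214, -0.479, 0.227] pointing down, gripper open.
Joint ranges: [-2.53, 2.53], [-0.77, 2.02], [0.04, 2.7], [-1, 4.14], [0.28, 2.66], [-3.11, 3.11]. Speed limits (rad/s): [2.57, 2.57, 3.14, 3.14, 3.14, 3.14].

## Interface

Orientations are given as [roll, pitch, yaw] about the fixed x, y, z axes, in that order (R = Rz(yaw) Ry(pitch) Rx(roll)).
In Python, from cell import robot gives the robot as it stands.
- The arm moves only by the tool move_arm, never from a script. Its argument "motion" is a list of rows, each a list of 6 numbers: the shift along the tool's x, y, z in units of 0.1 m (1.0 is 0.1 m), then the turn, a rotation vector about the tool's x, y, z in units of pi rad (1.0 is pi rad). In form: [[dx, dy, dz, rx, ry, rz], ...]. A call has 1 to 12 rows; each row is the pose to reach, as a shift and turn from the pose commanded when the call began, along the tool's axes at that moment, turning the shorter way round; what a row does not reach only later rows make up. A row lasts 1/8 s, in which the tool goes at most 62.5 mm and 10.7 degrees, less where a joint would pass 70% of its speed; a pose out of reach is approached as far as the arm can. A call with a number of a shift or a turn outside -1 to 1 is refused whole. A call with a gripper value outside its range is refused whole. "fingers" is the opening, from -1 (shut) to 1 (fully open), set as the call begins (left out, the last holds). The fingers move at their own pace and stop on an object; "newtons" is the grip in N (left out, the last holds). Time passes only in rows, so rows that repeat a pose let the fingers close. It gives the time, the measured TCP pose, the force, the opening and the grip force at its end, in the units of the state.
- robot.observe(): the state, without advancing time (a new reading comes with each control period).
- robot.read_camera(name): name is "scene" or "top" or "wrist"; returns a dict with "image" (420x560x3 uint8, red, green, blue), "range_z" (420x560 float32, m along the optical axis (not along the pixel's ray), 0 where there is no reading), "vfov" (degrees; the focal length in pixels is half the picture's height over the tangent of half this angle, whatever the lens; pixels are square), "cx", "cy" (the principal point, pixels), "k1" (the pictures are not rectified: a ray, as slopes to the right and down, at radius r is drawn at 1 + k1 r^2 times it, then the intrinsics apply), "extrinsics" (4x4, takes a point from camera to world coordinates); the wrist camera has in their place "hand_eye" (4x4, takes a point from camera to tool coordinates, whose origin is the TCP and whose axes are the flange's). Camera axes: x right, y up, looking along -z (the intrinsics and any distortion apply to the point x, -y, -z); pixel columns grow to the right and rows downward; lengths in m; the calibration is good to about 2 mm. A picture is of the moment at which its call begins: read the wrist's pose just before it.
- robot.hand_in(): hands the job in; it is judged then, once.
The state is a dict: "time": time; "qpos": joint angles; "qvel": joint speeds; "joint_efforts": joint torques, N m; "tool_pos": TCP position; "tool_rot": TCP orientation; "contact_force": force on the tool from outside, world axes, zero at the start; "torque": the same for the moment, N m; "opening": finger opening in m; "grip_force": force on a finger pad.
Only numpy, scipy, OpenCV 4.12 (cv2) and the standard library are available. Lean on these libraries where they do the work, as an engineer would, in place of code of your own. Each camera call takes 0.05 s, during which the arm holds its last target. There are 200 camera calls.

## Task

One of the four cells lying in the tester is fatter than the rest. With a fingertip against the side of the selector's protruding tab, push it round through its clicks until it rests at the position for the fat cell's bay (bays count 1 to 4 from the tester's left, seen from the robot), then press the start button all the way down and let it go. Do not pinch the tab, and leave the cells, the plastic holder and the screwdriver where they are.

Things in the scene. Friction and masses are not known exactly. Their poses are not given: they have to be found in the camera images.
- tester: Fixed bench cell tester, grey box 300 mm deep (x) by 340 wide (y) by 70 high, flat light grey top panel. Origin: centre of its underside. x points away from the robot's side, y to its left as the robot sees it, z up. Near side, left to right: meter window, selector, start button. Far side: four open bays abreast, 38 mm apart, one cell lying along x in each; bay walls rise 24 mm above the panel.
- dial_axis (a point): Selector's turning axis at panel height, at (-70, 0, 70) mm in the tester's frame; axes as the tester's. The selector is a black bevelled dial 88 mm across, 14 mm high, with one radial finger tab, also its pointer: 32 to 72 mm from the axis, 12.4 mm thick, 3 to 28 mm above the panel. The panel is clear from the dial to 90 mm from the axis wherever the tab sweeps.
- selector (a joint): Angle q, rad, growing clockwise from above. Six sprung clicks 30 degrees apart: -0.524 probe leads (two bars), 0 off (ring), 0.524, 1.047, 1.571, 2.094 bays 1 to 4 (1 to 4 dark pips). The tab points at (0.785 - q) from the tester's x towards its y. Starts settling into probe leads or off. About 3 to 4 N on the tab steps it; past half-way the spring draws it on. Stops 6 degrees past the ends.
- tab_tip (a point): Point on the outer end face of the selector's tab, 72 mm from the dial axis and 16 mm above the panel, half-way across its thickness.
- pad_ccw: Rubber pad on the tab's counter-clockwise flank (the one to push to turn clockwise), 32 mm long radially by 21 mm high by 2.6 mm thick; origin on the dial axis at panel height, x pointing out along the tab.
- pad_cw: The same pad on the tab's clockwise flank (the one to push to turn back). Pressing both pads at once is pinching.
- start (a joint): Travel of the start button, m: 0 up, 0.006 fully down; a spring returns it; fully down takes 5 N.
- start_top (a point): Centre of the top of the start button, a grey push button 24 mm across in a black round collar 40 mm across, at the operator's right on the panel, 100 mm nearer the operator than the tester's centre. Its top is 22 mm above the panel and 10 mm above the collar when up; it is pressed straight down.
- cell_fat_center (a point): Centre of the fat cell, 26 mm diameter by 65 mm long, teal wrap, lying along the tester's x in one of the four bays. Loose, 92 g. To be left lying.
- cell_a_center (a point): Centre of a thin cell, 18 mm diameter by 65 mm long, same teal wrap, lying loose in another bay.
- cell_b_center (a point): Centre of a second thin cell, as cell_a.
- cell_c_center (a point): Centre of a third thin cell, as cell_a.
- bay1 (a point): Middle of bay 1, the leftmost seen from the robot, 12 mm above the panel; axes as the tester's. One white pip on the bay's far wall.
- bay2 (a point): Middle of bay 2 (two pips), 38 mm to the right of bay 1.
- bay3 (a point): Middle of bay 3 (three pips).
- bay4 (a point): Middle of bay 4 (four pips), the rightmost.
- holder_center (a point): Centre of a loose cream plastic cell holder, a tray 40 x 122 x 24 mm, on the bench left of the tester. To be left alone.
- driver_center (a point): Middle of a loose screwdriver 180 mm long, black handle 26 mm thick, on the bench right of the tester. To be left alone.

How it is judged:
On the way, in this order (a step that is already met when the one before it is completed fails the run):
1. a finger pushes the tab on its flank ((contact force between the fingers and pad_ccw above 0.5 N or contact force between the fingers and pad_cw above 0.5 N)), for 0.04 s.
2. the selector rests at the fat cell's bay (((y of cell_fat_center in the frame of bay1 between -0.012 and 0.012 m and value of joint selector between 0.4014 and 0.6458 rad) or (y of cell_fat_center in the frame of bay2 between -0.012 and 0.012 m and value of joint selector between 0.925 and 1.1694 rad) or (y of cell_fat_center in the frame of bay3 between -0.012 and 0.012 m and value of joint selector between 1.4486 and 1.693 rad) or (y of cell_fat_center in the frame of bay4 between -0.012 and 0.012 m and value of joint selector between 1.9722 and 2.2166 rad))), for 0.3 s.
3. with the selector there, the start button is pressed fully down (((y of cell_fat_center in the frame of bay1 between -0.012 and 0.012 m and value of joint selector between 0.4014 and 0.6458 rad) or (y of cell_fat_center in the frame of bay2 between -0.012 and 0.012 m and value of joint selector between 0.925 and 1.1694 rad) or (y of cell_fat_center in the frame of bay3 between -0.012 and 0.012 m and value of joint selector between 1.4486 and 1.693 rad) or (y of cell_fat_center in the frame of bay4 between -0.012 and 0.012 m and value of joint selector between 1.9722 and 2.2166 rad)) and value of joint start above 0.0045 m), for 0.05 s.
At the end, for the whole second after the job is handed in: The selector rests within 7 degrees of the click position of the bay that holds the fat cell, the start button was pressed at least 4.5 of its 6 mm after the selector got there and is up again, and all four cells still lie within 6 mm of where they lay (((y of cell_fat_center in the frame of bay1 between -0.012 and 0.012 m and value of joint selector between 0.4014 and 0.6458 rad) or (y of cell_fat_center in the frame of bay2 between -0.012 and 0.012 m and value of joint selector between 0.925 and 1.1694 rad) or (y of cell_fat_center in the frame of bay3 between -0.012 and 0.012 m and value of joint selector between 1.4486 and 1.693 rad) or (y of cell_fat_center in the frame of bay4 between -0.012 and 0.012 m and value of joint selector between 1.9722 and 2.2166 rad)) and distance of each of cell_fat_center, cell_a_center, cell_b_center, cell_c_center from where it was at the start of the episode below 0.006 m and value of joint start below 0.0015 m and velocity of joint selector between -0.05 and 0.05 rad/s); the robot touches nothing.
It fails at once if the start button is pressed while the selector is not at the fat cell's bay (value of joint start above 0.003 m and not ((y of cell_fat_center in the frame of bay1 between -0.012 and 0.012 m and value of joint selector between 0.4014 and 0.6458 rad) or (y of cell_fat_center in the frame of bay2 between -0.012 and 0.012 m and value of joint selector between 0.925 and 1.1694 rad) or (y of cell_fat_center in the frame of bay3 between -0.012 and 0.012 m and value of joint selector between 1.4486 and 1.693 rad) or (y of cell_fat_center in the frame of bay4 between -0.012 and 0.012 m and value of joint selector between 1.9722 and 2.2166 rad))).
It fails at once if the tab is pinched: fingers press both of its flanks at once (contact force between the fingers and pad_ccw above 1 N and contact force between the fingers and pad_cw above 1 N).
It fails at once if a cell is lifted or shifted by more than 6 mm (distance of any of cell_fat_center, cell_a_center, cell_b_center, cell_c_center from where it was at the start of the episode above 0.006 m).
It fails at once if the holder or the screwdriver is moved by more than 15 mm (distance of any of holder_center, driver_center from where it was at the start of the episode above 0.015 m).
It also fails if it takes over 54 s, if anything falls off the work surface, if the arm or the gripper's body presses on something with over 40 N, if the wrist force passes 120 N, or if a joint passes its speed limit or range.

## Working session

There is one attempt and no reset: what is moved stays moved. The work goes in short steps, Python scripts to look and compute and a tool call to move; the robot and the scene stay as the last step left them, time stands still between calls to the robot, and variables do not carry over. Pictures are saved under pics/ and viewed, at most 10 in all, crops included, and the job is handed in when it is done.

Besides the shell and the picture viewer there is one more tool, called by a JSON object that holds its "op" and its "data". move_arm: Moves the arm, as the interface text tells. Shifts and turns lie within -1 to 1; 1 stands for 0.1 m of shift or pi rad of turn. Its arguments: {"type":"object","properties":{"motion":{"type":"array"},"fingers":{"type":"number"},"newtons":{"type":"number"}},"required":["motion"]}

```bash
mkdir -p pics; ls; cat > h.py <<'E'
import numpy as np, cv2
from cell import robot
from scipy.spatial.transform import Rotation as R
def cam(n):
    s=robot.observe(); c=robot.read_camera(n)
    if n=="wrist":
        T=np.eye(4); T[:3,:3]=R.from_euler('xyz',s['tool_rot']).as_matrix() if np.size(s['tool_rot'])==3 else np.array(s['tool_rot']); T[:3,3]=s['tool_pos']
        c['E']=T@c['hand_eye']
    else: c['E']=np.array(c['extrinsics'])
    c['f']=210/np.tan(np.radians(c['vfov']/2)); return c
def ray(c,u,v):
    K=np.array([[c['f'],0,c['cx']],[0,c['f'],c['cy']],[0,0,1.]])
    p=cv2.undistortPoints(np.array([[[u,v]]],float),K,np.array([c['k1'],0,0,0.])).ravel()
    return c['E'][:3,3], c['E'][:3,:3]@np.array([p[0],-p[1],-1])
def onz(c,u,v,z):
    o,d=ray(c,u,v); return o+d*(z-o[2])/d[2]
def at(c,u,v):
    o,d=ray(c,u,v); return o+d*c['range_z'][int(v),int(u)]
def cloud(c):
    K=np.array([[c['f'],0,c['cx']],[0,c['f'],c['cy']],[0,0,1.]])
    v,u=np.mgrid[:420,:560]; p=cv2.undistortPoints(np.stack([u,v],-1).reshape(-1,1,2).astype(float),K,np.array([c['k1'],0,0,0.])).reshape(420,560,2)
    d=np.stack([p[...,0],-p[...,1],-np.ones((420,560))],-1)*c['range_z'][...,None]
    return d@c['E'][:3,:3].T+c['E'][:3,3]
E
python3 - <<'E'
from h import *
print(robot.observe())
for n in("top","scene"):
    c=cam(n); cv2.imwrite(f"pics/{n}0.png",c['image'][...,::-1]); print(n,c['E'].round(3).tolist(),c['f'],c['k1'])
c=cam("top");P=cloud(c)
m=(abs(P[...,2]-.07)<.006)&(c['range_z']>0)
m=cv2.morphologyEx(m.astype('uint8'),cv2.MORPH_OPEN,np.ones((3,3)))>0
q=P[m][:,:2].astype('float32'); print(len(q),cv2.minAreaRect(q),P[m][:,2].mean())
E
```

```text
pics
{'time': 0.0, 'qpos': array([-1.29598847e+00,  3.42702410e-01,  1.52500179e+00, -1.83967197e-05,
        1.27539496e+00, -1.46029499e-01]), 'qvel': array([-0.00155198, -0.00162836, -0.00099069,  0.00020006, -0.00116852,
       -0.00021328]), 'joint_efforts': array([-8.98179969e-04, -4.31244171e+01, -2.44213843e+01,  7.16858706e-02,
        5.60895901e-02, -1.16764741e-04]), 'tool_pos': array([ 0.21436683, -0.47880254,  0.22606082]), 'tool_rot': array([-3.14009963e+00, -2.01807798e-04,  4.20842579e-01]), 'contact_force': array([-0.10339791, -0.63246672, -0.47022107]), 'torque': array([ 0.02646387, -0.00391481, -0.0366376 ]), 'grip_force': 0.0, 'opening': 0.09192754902667344}
top [[0.008, 0.992, -0.126, 0.445], [-1.0, 0.007, -0.007, 0.027], [-0.006, 0.126, 0.992, 1.102], [0.0, 0.0, 0.0, 1.0]] 532.5969997144329 -0.061414730440106244
scene [[0.336, -0.499, 0.799, 1.295], [0.942, 0.155, -0.299, -0.228], [0.026, 0.853, 0.522, 0.554], [0.0, 0.0, 0.0, 1.0]] 444.29110500172516 -0.1115543608884221
18967 ((0.58319091796875, 0.10568249970674515), (0.30044808983802795, 0.34066203236579895), 4.725232124328613) 0.07055498061508238
```

View pics/top0.png

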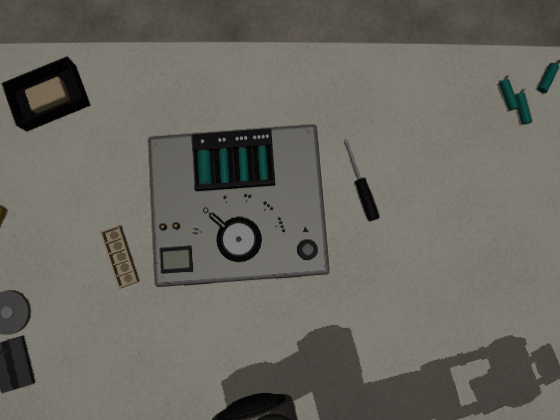

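```bash
cat >> h.py <<'E'
yaw=np.radians(4.725); TO=np.array([.5832,.1057,0])
RT=R.from_euler('z',yaw).as_matrix()
def w(x,y,z): return TO+RT@np.array([x,y,z])
def tl(P): return (P-TO)@RT
E
python3 - <<'E'
from h import *
c=cam("top");P=tl(cloud(c)); ok=c['range_z']>0
print("axis",w(-.07,0,.07))
r=np.hypot(P[...,0]+.07,P[...,1])
m=ok&(r<.085)&(P[...,2]>.09)&(P[...,2]<.105)
q=P[m]; print(len(q),q.mean(0),np.degrees(np.arctan2(q[:,1].mean(),q[:,0].mean()+.07)))
m=ok&(P[...,0]<-.07)&(P[...,1]<-.085)&(P[...,1]>-.17)&(P[...,2]>.087)&(P[...,2]<.1); print("start",m.sum(),P[m].mean(0),w(*P[m].mean(0)))
hsv=cv2.cvtColor(c['image'],cv2.COLOR_RGB2HSV)
m=cv2.inRange(hsv,(75,80,30),(105,255,255))
n,l,s,ce=cv2.connectedComponentsWithStats(m)
for i in range(1,n):
    if s[i,4]>80: print(s[i],P[l==i].mean(0),P[l==i][:,2].max())
E
```

```text
axis [0.51343789 0.09993386 0.07      ]
133 [-0.03467278  0.03498874  0.09689407] 44.72419433142852
start 117 [-0.0999599  -0.13029656  0.0919327 ] [ 0.49431277 -0.03238779  0.0919327 ]
[539  63  20  28 271] [ 0.22928927 -0.68058827  0.02764763] 1.1024179488270698
[499  79  33  45 580] [ 0.18222262 -0.60470574  0.01973383] 0.029102512993399943
[258 146  10  34 282] [ 0.07094516 -0.05739848  0.09556719] 1.1024179488270698
[197 149  15  35 422] [0.0706872  0.05472631 0.10286245] 1.1024179488270698
[219 149  10  34 287] [0.07276671 0.01828911 0.08835007] 0.09685798765528775
[238 148  11  34 286] [ 0.07141326 -0.01964225  0.091966  ] 1.1024179488270698
```

The top view shows the tester at (150-328, 125-285). The widest cell is the leftmost, at (204,166), so the fat cell is in bay 1. The tab points at the ring at (206,211), which is "off", 44.7° measured, so I need one click clockwise. The start button is at (307,249).

```bash
cat >> h.py <<'E'
a=np.radians(37.5); U=np.array([np.cos(a),np.sin(a),0]); V=np.array([-np.sin(a),np.cos(a),0])
def fp(u,t,z): return w(*(np.array([-.07,0,z])+u*U+t*V))
def delta(goal,g_yaw=None):
    s=robot.observe(); M=R.from_euler('xyz',s['tool_rot'])
    print("t",s['time'],"tcp",s['tool_pos'].round(4),"rot",s['tool_rot'].round(3),"F",s['contact_force'].round(2))
    print("shift/0.1m",(M.inv().apply(goal-s['tool_pos'])/.1).round(3))
    if g_yaw is not None:
        print("turn/pi",((M.inv()*R.from_euler('xyz',[np.pi,0,g_yaw])).as_rotvec()/np.pi).round(4))
E
python3 -c "
from h import *
delta(fp(.06,.05,.226),yaw+a); print(fp(.06,.05,.226))"
```

```text
t 0.2 tcp [ 0.2144 -0.479   0.2263] rot [-3.141 -0.     0.421] F [-0.91 -0.05 -0.09]
shift/0.1m [ 5.509 -4.724  0.008]
turn/pi [-3.000e-04 -1.000e-04 -1.006e-01]
[0.52426639 0.17728206 0.226     ]
```

{"op": "move_arm", "data": {"motion": [[0.4, -0.35, 0, 0, 0, 0], [0.8, -0.7, 0, 0, 0, 0], [1, -0.86, 0, 0, 0, 0]], "fingers": -1}}

```text
time: 0.57
tool_pos: [0.2712, -0.3575, 0.2267]
tool_rot: [-3.141, -0.0, 0.422]
contact_force: [-0.3, -0.7, -0.4]
opening: 0.0667
grip_force: 0.0
```

{"op": "move_arm", "data": {"motion": [[0.4, -0.35, 0, 0, 0, 0], [0.8, -0.7, 0, 0, 0, 0], [1, -0.86, 0, 0, 0, 0]]}}

```text
time: 0.95
tool_pos: [0.3272, -0.2382, 0.2268]
tool_rot: [-3.141, -0.0, 0.423]
contact_force: [-0.4, 0.2, 0.5]
opening: 0.0364
grip_force: 0.0
```

{"op": "move_arm", "data": {"motion": [[0.4, -0.35, 0, 0, 0, 0], [0.8, -0.7, 0, 0, 0, 0], [1, -0.86, 0, 0, 0, 0]]}}

```text
time: 1.32
tool_pos: [0.3834, -0.1189, 0.2267]
tool_rot: [-3.141, -0.0, 0.423]
contact_force: [-0.7, -1.1, -0.0]
opening: 0.0067
grip_force: 0.0
```

{"op": "move_arm", "data": {"motion": [[0.4, -0.35, 0, 0, 0, 0], [0.8, -0.7, 0, 0, 0, 0], [1, -0.86, 0, 0, 0, 0]]}}

```text
time: 1.7
tool_pos: [0.4396, 0.0005, 0.2266]
tool_rot: [-3.141, -0.0, 0.423]
contact_force: [0.0, 0.7, -0.4]
opening: 0.0004
grip_force: 0.0
```

{"op": "move_arm", "data": {"motion": [[0.4, -0.35, 0, 0, 0, -0.04], [0.8, -0.7, 0, 0, 0, -0.08], [1, -0.86, 0, 0, 0, -0.1], [1, -0.86, 0, 0, 0, -0.1]]}}

```text
time: 2.2
tool_pos: [0.4954, 0.1188, 0.2262]
tool_rot: [-3.141, 0.001, 0.737]
contact_force: [-0.2, -0.7, 0.4]
opening: 0.0007
grip_force: 0.0
```

```bash
python3 -c "
from h import *
delta(fp(.06,.05,.226),yaw+a)
delta(fp(.06,.05,.082),yaw+a); print(robot.observe()['opening'])
c=cam('wrist'); cv2.imwrite('pics/w1.png',c['image'][...,::-1])"
```

```text
t 2.2 tcp [0.4954 0.1188 0.2262] rot [-3.141e+00  1.000e-03  7.370e-01] F [-0.21 -0.73  0.42]
shift/0.1m [ 0.607 -0.238  0.002]
turn/pi [-0.0001  0.0002  0.0002]
t 2.2 tcp [0.4954 0.1188 0.2262] rot [-3.141e+00  1.000e-03  7.370e-01] F [-0.21 -0.73  0.42]
shift/0.1m [ 0.608 -0.238  1.442]
turn/pi [-0.0001  0.0002  0.0002]
0.0006795717480231132
```

{"op": "move_arm", "data": {"motion": [[0.3, -0.12, 0, 0, 0, 0], [0.61, -0.24, 0, 0, 0, 0], [0.61, -0.24, 0.3, 0, 0, 0], [0.61, -0.24, 0.6, 0, 0, 0], [0.61, -0.24, 0.8, 0, 0, 0], [0.61, -0.24, 0.8, 0, 0, 0]]}}

```text
time: 3.0
tool_pos: [0.5232, 0.1747, 0.1455]
tool_rot: [-3.14, 0.003, 0.733]
contact_force: [0.2, -0.3, 0.7]
opening: 0.0007
grip_force: 0.0
```

```bash
python3 -c "
from h import *
delta(fp(.06,.05,.082),yaw+a)
c=cam('wrist'); cv2.imwrite('pics/w2.png',c['image'][...,::-1])
P=tl(cloud(c));ok=c['range_z']>0
r=np.hypot(P[...,0]+.07,P[...,1])
m=ok&(abs(P[...,2]-.07)<.006); print(np.median(P[m][:,2]))
m=ok&(r<.08)&(r>.045)&(P[...,2]>.09)&(P[...,2]<.102); q=P[m]
print(len(q),q.mean(0) if len(q) else 0, np.degrees(np.arctan2(q[:,1].mean(),q[:,0].mean()+.07)))"
```

```text
t 3.0 tcp [0.5232 0.1747 0.1455] rot [-3.14e+00  3.00e-03  7.33e-01] F [ 0.19 -0.33  0.65]
shift/0.1m [ 0.027 -0.01   0.635]
turn/pi [-0.0005  0.0011 -0.0014]
0.07058505916997447
560 [-0.02803158  0.04313916  0.09642035] 45.7881144428229
```

View pics/w2.png

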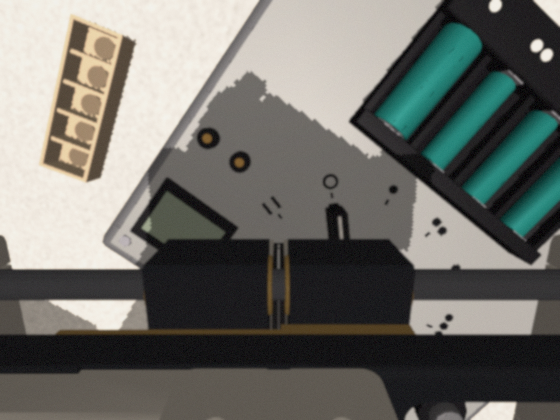

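The wrist view confirms the fat cell at (430,80) in bay 1 and the tab at (338,222) pointing at the ring. The closed fingers look wider than I assumed (145-410), so I'll measure them.

```bash
python3 -c "
from h import *
c=cam('wrist'); c['E']=c['hand_eye']; P=cloud(c)
for v in range(236,420,12):
  for u in (150,180,220,260,300,340,380,400): print((P[v,u]*1000).round().astype(int).tolist(),end=' ')
  print()
"
```

```text
[-14, -93, 74] [-14, -71, 73] [-14, -42, 74] [-15, -12, 77] [-15, 17, 75] [65, 1, -158] [-15, 76, 76] [-15, 91, 76] 
[-24, -94, 76] [35, -24, -78] [35, -14, -78] [35, -4, -79] [35, 6, -79] [35, 17, -78] [34, 27, -77] [-24, 92, 75] 
[35, -29, -85] [35, -22, -85] [35, -13, -85] [35, -3, -86] [34, 6, -85] [35, 15, -86] [34, 25, -85] [35, 29, -86] 
[34, -28, -90] [33, -21, -89] [33, -12, -89] [34, -3, -90] [33, 6, -89] [34, 15, -90] [33, 23, -89] [33, 28, -89] 
[30, -28, -89] [31, -21, -90] [30, -12, -89] [30, -3, -89] [31, 6, -90] [31, 15, -90] [30, 24, -89] [31, 28, -90] 
[28, -28, -90] [28, -21, -90] [27, -12, -89] [27, -3, -89] [28, 6, -91] [28, 15, -90] [28, 24, -90] [27, 29, -89] 
[24, -29, -89] [25, -21, -90] [24, -13, -89] [24, -3, -89] [25, 6, -90] [25, 15, -90] [24, 24, -89] [25, 29, -90] 
[22, -29, -90] [21, -22, -89] [21, -13, -88] [22, -3, -90] [21, 6, -89] [21, 15, -89] [21, 24, -89] [22, 29, -90] 
[21, -28, -93] [21, -21, -93] [20, -12, -92] [20, -3, -92] [21, 6, -93] [21, 14, -93] [21, 23, -93] [20, 28, -92] 
[24, -24, -102] [24, -18, -102] [25, -10, -102] [24, -3, -102] [24, 5, -102] [24, 13, -102] [23, 21, -101] [24, 24, -102] 
[24, -23, -105] [24, -17, -106] [24, -10, -105] [23, -3, -104] [24, 5, -105] [24, 12, -105] [24, 19, -106] [23, 24, -103] 
[23, -22, -107] [23, -17, -107] [24, -9, -108] [23, -2, -107] [24, 5, -108] [24, 11, -109] [24, 19, -108] [24, 22, -108] 
[23, -21, -110] [24, -16, -111] [25, -9, -112] [25, -2, -112] [25, 4, -112] [24, 11, -111] [24, 18, -112] [22, 22, -109] 
[23, -20, -112] [25, -15, -114] [24, -8, -114] [25, -2, -114] [25, 4, -114] [25, 10, -114] [24, 17, -114] [19, 23, -108] 
[23, -19, -115] [65, 1, -158] [24, -8, -116] [65, 1, -158] [24, 4, -116] [25, 10, -117] [65, 1, -158] [16, 23, -108] 
[65, 1, -158] [65, 1, -158] [65, 1, -158] [65, 1, -158] [65, 1, -158] [65, 1, -158] [65, 1, -158] [14, 23, -109]
```

Those pixels are the gripper body; the fingertips are hidden beneath it, so I keep to the given sizes. Descending beside the tab, then pushing slowly.

{"op": "move_arm", "data": {"motion": [[0.01, 0, 0.2, 0, 0, 0], [0.01, 0, 0.4, 0, 0, 0], [0.01, 0, 0.55, 0, 0, 0], [0.01, 0, 0.63, 0, 0, 0], [0.01, 0, 0.63, 0, 0, 0]]}}

```text
time: 3.72
tool_pos: [0.5251, 0.1768, 0.0837]
tool_rot: [-3.142, 0.0, 0.735]
contact_force: [0.3, 0.2, 0.0]
opening: 0.0
grip_force: 0.0
```

{"op": "move_arm", "data": {"motion": [[0, 0.04, 0, 0, 0, 0], [0, 0.08, 0, 0, 0, 0], [0, 0.11, 0, 0, 0, 0], [0, 0.14, 0, 0, 0, 0]]}}

```text
time: 4.22
tool_pos: [0.5348, 0.1663, 0.0839]
tool_rot: [3.141, -0.0, 0.735]
contact_force: [-0.4, 0.0, 0.2]
opening: 0.0001
grip_force: 0.0
```

{"op": "move_arm", "data": {"motion": [[0, 0.03, 0, 0, 0, 0], [0, 0.05, 0, 0, 0, 0], [0, 0.05, 0, 0, 0, 0]]}}

```text
time: 4.6
tool_pos: [0.5378, 0.1629, 0.0837]
tool_rot: [-3.141, 0.0, 0.735]
contact_force: [-0.8, 0.7, 0.0]
opening: 0.0006
grip_force: 0.5
```

{"op": "move_arm", "data": {"motion": [[0, 0.03, 0, 0, 0, 0], [0, 0.05, 0, 0, 0, 0], [0, 0.05, 0, 0, 0, 0]]}}

```text
time: 4.97
tool_pos: [0.5415, 0.1591, 0.0838]
tool_rot: [3.141, -0.001, 0.735]
contact_force: [-0.3, 1.9, 1.5]
opening: 0.0003
grip_force: 1.1
```

{"op": "move_arm", "data": {"motion": [[0, 0.03, 0, 0, 0, 0], [0, 0.05, 0, 0, 0, 0], [0, 0.05, 0, 0, 0, 0]]}}

```text
time: 5.35
tool_pos: [0.545, 0.155, 0.0839]
tool_rot: [3.141, -0.0, 0.735]
contact_force: [0.7, 2.0, 2.5]
opening: 0.0004
grip_force: 1.1
```

```bash
cat > look.py <<'E'
from h import *
import sys
s=robot.observe(); d=RT.T@(s['tool_pos']-w(-.07,0,0)); print("finger u,t",d@U,d@V,s['time'],s['contact_force'].round(1))
c=cam('wrist'); cv2.imwrite(f'pics/{sys.argv[1]}.png',c['image'][...,::-1])
for n in ('wrist','top'):
    if n=='top': c=cam(n)
    P=tl(cloud(c));ok=c['range_z']>0
    r=np.hypot(P[...,0]+.07,P[...,1])
    m=ok&(r<.08)&(r>.045)&(P[...,2]>.09)&(P[...,2]<.102)&(P[...,0]>-.07); q=P[m]
    if len(q): print(n,len(q),q.mean(0).round(4),np.degrees(np.arctan2(q[:,1].mean(),q[:,0].mean()+.07)))
cv2.imwrite(f'pics/{sys.argv[1]}t.png',c['image'][...,::-1])
E
python3 look.py a1
```

```text
finger u,t 0.0603871146598758 0.019585108769853386 5.35 [0.7 2.  2.5]
wrist 176 [-0.0268  0.0566  0.0961] 52.62434052198444
```

Contact was made at about t = 26 mm; I keep pushing.

{"op": "move_arm", "data": {"motion": [[0, 0.03, 0, 0, 0, 0], [0, 0.05, 0, 0, 0, 0], [0, 0.05, 0, 0, 0, 0]]}}

```text
time: 5.82
tool_pos: [0.5478, 0.1511, 0.0834]
tool_rot: [3.142, 0.001, 0.735]
contact_force: [0.2, 0.2, -0.3]
opening: 0.0004
grip_force: 0.0
```

{"op": "move_arm", "data": {"motion": [[0, 0.02, 0, 0, 0, 0], [0, 0.04, 0, 0, 0, 0], [0, 0.04, 0, 0, 0, 0]]}}

```text
time: 6.2
tool_pos: [0.5506, 0.1485, 0.0836]
tool_rot: [3.142, 0.0, 0.735]
contact_force: [0.1, -0.2, -0.8]
opening: 0.0007
grip_force: 0.0
```

```bash
python3 look.py a2
```

```text
finger u,t 0.06016800432044449 0.010932961953396764 6.2 [ 0.1 -0.2 -0.8]
wrist 176 [-0.0216  0.0495  0.0961] 45.67196959106349
```

View pics/a2.png

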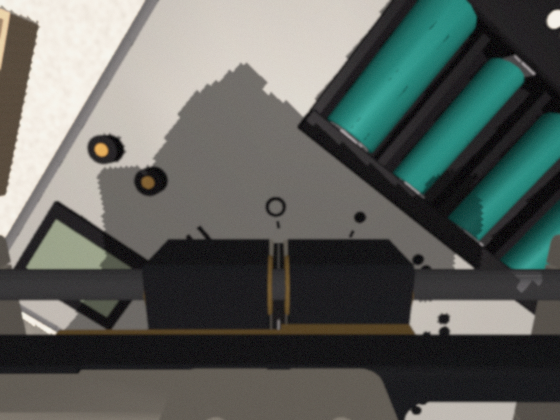

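The push force dropped to zero and the tab is no longer at the ring (276,206), so it has clicked on. I'll back off, rise and check.

{"op": "move_arm", "data": {"motion": [[0, -0.1, 0, 0, 0, 0], [0, -0.2, 0, 0, 0, 0], [0, -0.2, -0.3, 0, 0, 0], [0, -0.2, -0.7, 0, 0, 0], [-0.5, -0.2, -1, 0, 0, 0], [-1, -0.2, -1, 0, 0, 0], [-1, -0.2, -1, 0, 0, 0]]}}

```text
time: 7.18
tool_pos: [0.4602, 0.0957, 0.1841]
tool_rot: [-3.141, 0.001, 0.734]
contact_force: [0.7, -0.4, 0.3]
opening: 0.0003
grip_force: 0.0
```

```bash
python3 look.py a3; python3 -c "
from h import *
delta(np.array([.4943,-.0324,.15]),yaw+a)"
```

```text
finger u,t -0.042296155161718044 0.03264377587090835 7.175 [ 0.7 -0.4  0.3]
wrist 656 [-0.0153  0.014   0.0967] 14.346096369842378
top 86 [-0.014   0.0145  0.0965] 14.549925730474127
t 7.275 tcp [0.463  0.0968 0.1842] rot [ 3.141e+00 -1.000e-03  7.350e-01] F [ 0.85  0.66 -0.27]
shift/0.1m [-0.635  1.168  0.342]
turn/pi [ 0.0002 -0.0004 -0.0007]
```

View pics/a3.png

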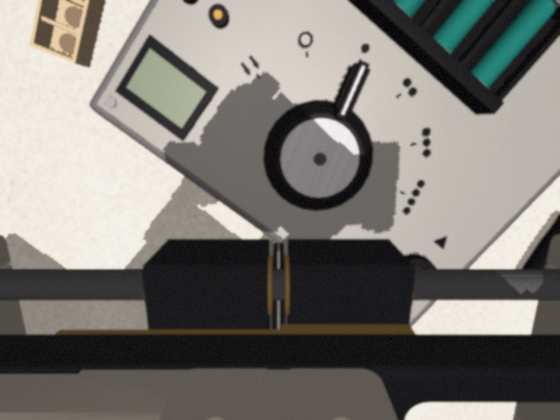

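The tab rests at the single pip (365,48). Both cameras give about 14.4°, which is bay 1 (nominal 15°). Now the button.

{"op": "move_arm", "data": {"motion": [[-0.3, 0.5, 0, 0, 0, 0], [-0.6, 1, 0, 0, 0, 0], [-0.64, 1, 0, 0, 0, 0], [-0.64, 1, 0, 0, 0, 0]]}}

```text
time: 7.78
tool_pos: [0.4827, -0.02, 0.1833]
tool_rot: [-3.141, 0.0, 0.735]
contact_force: [-0.1, 0.1, -0.2]
opening: 0.0005
grip_force: 0.0
```

```bash
python3 -c "
from h import *
delta(np.array([.4943,-.0324,.105]),yaw+a)"
```

```text
t 7.775 tcp [ 0.4827 -0.02    0.1833] rot [-3.141  0.     0.735] F [-0.14  0.07 -0.16]
shift/0.1m [0.003 0.17  0.783]
turn/pi [-0.0003  0.     -0.0007]
```

{"op": "move_arm", "data": {"motion": [[0, 0.17, 0, 0, 0, 0], [0, 0.17, 0.3, 0, 0, 0], [0, 0.17, 0.6, 0, 0, 0], [0, 0.17, 0.8, 0, 0, 0], [0, 0.17, 0.8, 0, 0, 0]]}}

```text
time: 8.4
tool_pos: [0.4937, -0.0325, 0.1025]
tool_rot: [-3.139, 0.002, 0.736]
contact_force: [0.6, -0.1, 0.3]
opening: 0.0005
grip_force: 0.0
```

{"op": "move_arm", "data": {"motion": [[0, 0, 0.06, 0, 0, 0], [0, 0, 0.1, 0, 0, 0], [0, 0, 0.14, 0, 0, 0], [0, 0, 0.14, 0, 0, 0]]}}

```text
time: 8.9
tool_pos: [0.4944, -0.0333, 0.09]
tool_rot: [3.141, -0.001, 0.735]
contact_force: [-0.1, 0.6, 2.4]
opening: 0.0004
grip_force: 1.3
```

{"op": "move_arm", "data": {"motion": [[0, 0, 0.02, 0, 0, 0], [0, 0, 0.04, 0, 0, 0], [0, 0, 0.04, 0, 0, 0]]}}

```text
time: 9.28
tool_pos: [0.4944, -0.0332, 0.0862]
tool_rot: [3.141, -0.001, 0.735]
contact_force: [0.2, 0.6, 6.7]
opening: 0.0006
grip_force: 3.3
```

{"op": "move_arm", "data": {"motion": [[0, 0, 0.01, 0, 0, 0], [0, 0, 0.02, 0, 0, 0], [0, 0, 0.02, 0, 0, 0]]}}

```text
time: 9.65
tool_pos: [0.4946, -0.0333, 0.0859]
tool_rot: [3.14, -0.001, 0.735]
contact_force: [-4.1, 1.5, 22.2]
opening: 0.0001
grip_force: 11.3
```

The force has climbed steeply to 22 N with no further travel, so the button is at its bottom stop. Releasing.

{"op": "move_arm", "data": {"motion": [[0, 0, -0.1, 0, 0, 0], [0, 0, -0.4, 0, 0, 0], [0, 0, -0.8, 0, 0, 0], [-0.5, 0, -1, 0, 0, 0], [-1, 0, -1, 0, 0, 0], [-1, 0, -1, 0, 0, 0], [-1, 0, -1, 0, 0, 0], [-1, 0, -1, 0, 0, 0]]}}

```text
time: 10.65
tool_pos: [0.4203, -0.0998, 0.1834]
tool_rot: [-3.141, 0.0, 0.736]
contact_force: [-0.9, -0.2, 0.1]
opening: 0.0001
grip_force: 0.0
```

```bash
python3 look.py a4; python3 -c "
from h import *
c=cam('top');P=tl(cloud(c)); ok=c['range_z']>0
m=ok&(np.hypot(P[...,0]+.1,P[...,1]+.13)<.009); print('start z',m.sum(),np.median(P[m][:,2]) if m.any() else 0)
hsv=cv2.cvtColor(c['image'],cv2.COLOR_RGB2HSV)
m=cv2.inRange(hsv,(75,80,30),(105,255,255))
n,l,s,ce=cv2.connectedComponentsWithStats(m)
print(s[s[:,4]>80])
print(robot.observe()['contact_force'])"
```

```text
finger u,t -0.20318486607203673 -0.08526996224973656 10.65 [-0.9 -0.2  0.1]
top 89 [-0.0141  0.0145  0.0968] 14.522807547119658
start z 71 0.09212279636476972
[[     0      0    560    420 233011]
 [   538     63     21     28    275]
 [   499     79     33     45    606]
 [   258    146     10     34    290]
 [   197    149     15     36    431]
 [   219    149     10     34    291]
 [   238    148     11     34    293]]
[ 0.20343104 -0.12633043 -0.35865756]
```

The selector is at 14.5° (bay 1), the button is up at 92 mm, the cells haven't moved, and the robot is clear of everything.

```bash
python3 -c "
from cell import robot
print(robot.hand_in())"
```

```text
the job is handed in; nothing more can be done
None
```

The job is handed in: the selector rests at bay 1, where the fat cell lies, and the start button was pressed fully down and is up again; the cells did not move, and the holder and screwdriver were not touched.

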